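# Feed a row of tube carriers to the reader

### The arm

A 6-joint arm with a two-finger parallel gripper is mounted at the origin on the work surface. World frame = base frame: x ahead of the robot, y to its left, z up, the work surface at z = 0. Lengths are in mm, angles in rad, forces in N, time in s.
With the tool pointing down it reaches from about 350 to 775 mm from the base axis. Payload 7.3 kg.
Tool frame: the origin (TCP) lies at the very end of the fingers, on their centre line; the grasp point (between the pads) lies 19 mm behind it (bot.tcp_to_grasp is the distance from the TCP to the grasp point, in mm); z points along the fingers, y is the direction in which the jaws open and shut (so a half turn about z gives the same grasp; the last joint's range is limited). The gripper opens to 92 mm and grips with 3 to 60 N. Pads are 19 mm wide; open, the fingers measure 130 mm over their backs; the gripper's body (75 mm by 190 mm) begins 47 mm behind the grasp point.
Start: joints at [1.178, 0.342, 1.524, -0, 1.275, -0.146], TCP at [128.243, 509.116, 226.741] pointing down, gripper open.
Joint ranges: [-2.53, 2.53], [-0.77, 2.02], [0.04, 2.7], [-1, 4.14], [0.28, 2.66], [-3.11, 3.11]. Speed limits (rad/s): [2.57, 2.57, 3.14, 3.14, 3.14, 3.14].

### API

Orientations are given as [roll, pitch, yaw] about the fixed x, y, z axes, in that order (R = Rz(yaw) Ry(pitch) Rx(roll)).
In Python, from plant import bot gives the robot as it stands. The module is installed in compiled form; this text tells all that it offers.
- The arm moves only by the tool carry_out, never from a script. Its argument "motion" is a list of rows, each a list of 5 numbers: the closure, from 0 (fully open) to 1 (shut), then the shift along the tool's x, y, z in mm, then the turn about the tool's z in degrees. In form: [[claw, dx, dy, dz, spin], ...]. A call has 1 to 10 rows; each row is the pose to reach, as a shift and turn from the pose measured when the call began, along the tool's axes at that moment; what a row does not reach only later rows make up. A row lasts 1/8 s, in which the tool goes at most 62.5 mm and 10.7 degrees, less where a joint would pass 70% of its speed; a pose out of reach is approached as far as the arm can. A call with a gripper value outside its range is refused whole. The fingers move at their own pace and stop on an object; the grip force is fixed at half the most. Time passes only in rows, so rows that repeat a pose let the fingers close. It gives the time, the measured TCP pose, the force and the opening at its end, in the units of the state.
- bot.get_obs(): the state, without advancing time (a new reading comes with each control period).
- bot.capture(name): name is "scene" or "top"; returns a dict with "color" (400x640x3 uint8, red, green, blue), "depth" (400x640 float32, mm along the optical axis (not along the pixel's ray), 0 where there is no reading), "K" (3x3 intrinsics, pixels), "k1" (the pictures are not rectified: a ray, as slopes to the right and down, at radius r is drawn at 1 + k1 r^2 times it, then the intrinsics apply), "camera_from_world" (4x4, takes a point from world to camera coordinates). Camera axes: x right, y down, z forward; pixel columns grow to the right and rows downward; lengths in mm; the calibration is good to about 2 mm. A picture is of the moment at which its call begins.
- bot.close_job(): hands the job in, once; it reports no verdict.
The state is a dict: "time": time; "joint_positions": joint angles; "dq": joint speeds; "tau": joint torques, N m; "tool_pos": TCP position; "tcp_rot": TCP orientation; "contact_force": force on the tool from outside, world axes, zero at the start; "moment": the same for the moment, N m; "grip_width": finger opening in mm.
Only numpy, scipy, OpenCV 4.12 (cv2) and the standard library are available. Lean on these libraries where they do the work, as an engineer would, in place of code of your own. Each camera call takes 0.05 s, during which the arm holds its last target.

### The job

Push the row of four tube carriers along the guide rail as one train until the front one rests against the red end stop at the reader and all four are closed up behind it. Push only from behind, on the rear carrier (blue cap), with the fingers: do not grip, lift or tip any carrier or touch the three in front, and keep the row together. Leave the other things on the bench where they are, and finish with the hand clear of everything.

Things in the scene. Friction and masses are not known exactly. Their poses are not given: they have to be found in the camera images.
- rail: fixed metal guide rail with a red end stop and white reader housing at its +x end. Origin: on the table, on the rail's centre line; x along the rail towards the stop, y left of that, z up. Channel floor 8 mm above the table, 33 mm wide, x from -190 to 160 mm, open at -x; side walls 7 mm above the floor (44 mm over outsides). Housing x 172 to 262 mm, 110 wide, 99 high. Feet reach y = +-39 mm.
- stop_face (a point): middle of the lower edge of the end stop's 30 mm tall face, on the channel floor, rail x = 160 mm. A carrier against the stop has its origin 18 mm short of this point; the fourth of a closed row 126 mm short.
- carrier_1: tube carrier: white block 36 mm along the rail (x), 30 wide (y), 30 high, with a tube cap 15 mm across on top, 48 high in all, about 70 g. Origin: centre of its underside; x along the feed direction, z up. The front one of the row of four (yellow cap), nearest the end stop.
- carrier_2: tube carrier: white block 36 mm along the rail (x), 30 wide (y), 30 high, with a tube cap 15 mm across on top, 48 high in all, about 70 g. Origin: centre of its underside; x along the feed direction, z up. Second in the row (yellow cap).
- carrier_3: tube carrier: white block 36 mm along the rail (x), 30 wide (y), 30 high, with a tube cap 15 mm across on top, 48 high in all, about 70 g. Origin: centre of its underside; x along the feed direction, z up. Third in the row (yellow cap).
- carrier_4: tube carrier: white block 36 mm along the rail (x), 30 wide (y), 30 high, with a tube cap 15 mm across on top, 48 high in all, about 70 g. Origin: centre of its underside; x along the feed direction, z up. Rear one of the row, farthest from the stop, the only blue cap. Back face 18 mm behind its origin; channel empty for 70 mm behind it. The row starts touching (gaps under 0.5 mm) and slides freely, 1.5 mm play each side.
- spare_carrier: loose bystander: another white tube carrier with a yellow cap (36 x 30 mm, 48 high) standing on the table beside the rail. Origin: centre of its underside.
- tip_box: loose bystander: yellow and orange pipette-tip box, 85 x 115 mm, 59 high, on the table on the far side of the rail. Origin: centre of its underside.
- reagent_jar: loose bystander: amber jar with a white cap, 52 mm across, 75 high, on the table on the far side of the rail. Origin: centre of its underside.
There are look-alikes about, which are no part of the job. Leave any black look-alike of the carrier_2 alone.

How it is judged (in metres and radians):
On the way, in this order (a step that is already met when the one before it is completed fails the run):
1. the row has been pushed part of the way as one train (front carrier less than 45 mm from the stop, neighbours within 6 mm, not yet home) (x of carrier_1 in the frame of rail between 0.097 and 0.135 m and horizontal distance between carrier_1 and carrier_2 below 0.042 m and horizontal distance between carrier_2 and carrier_3 below 0.042 m and horizontal distance between carrier_3 and carrier_4 below 0.042 m).
2. all four carriers are home against the stop (x of carrier_1 in the frame of rail above 0.139 m and x of carrier_2 in the frame of rail above 0.102 m and x of carrier_3 in the frame of rail above 0.0655 m and x of carrier_4 in the frame of rail above 0.029 m), for 0.2 s.
At the end, for the whole second after the job is handed in: The front carrier stands within 3 mm of the end stop, the gaps in the row and at the stop add up to at most 5 mm, all four carriers stand upright on the channel floor, at rest (all of step 2 and z of each of carrier_1, carrier_2, carrier_3, carrier_4 in the frame of rail below 0.012 m and y of carrier_1 in the frame of rail between -0.006 and 0.006 m and angle between each of carrier_1, carrier_2, carrier_3, carrier_4's own z axis and vertical below 0.1 rad and linear speed of each of carrier_1, carrier_2, carrier_3, carrier_4 below 0.01 m/s and y of carrier_2 in the frame of rail between -0.006 and 0.006 m and y of carrier_3 in the frame of rail between -0.006 and 0.006 m and y of carrier_4 in the frame of rail between -0.006 and 0.006 m); the robot touches nothing.
It fails at once if a carrier of the row is lifted off the rail floor or tipped (z of any of carrier_1, carrier_2, carrier_3, carrier_4 in the frame of rail above 0.016 m or angle between any of carrier_1, carrier_2, carrier_3, carrier_4's own z axis and vertical above 0.3 rad).
It fails at once if the robot pushes on a carrier other than the rear one (contact force between any of the fingers, the arm and carrier_1 above 1.5 N or contact force between any of the fingers, the arm and carrier_2 above 1.5 N or contact force between any of the fingers, the arm and carrier_3 above 1.5 N).
It fails at once if the rear carrier is pinched, or dragged from above, instead of being pushed from behind (contact force between the fingers and carrier_4 above 0.8 N and x of the grasp point in the frame of carrier_4 above -0.012 m).
It fails at once if the row comes apart (a gap of more than 12 mm between neighbours) (horizontal distance between carrier_1 and carrier_2 above 0.048 m or horizontal distance between carrier_2 and carrier_3 above 0.048 m or horizontal distance between carrier_3 and carrier_4 above 0.048 m).
It fails at once if a bystander is moved (more than 10 mm) (distance of any of spare_carrier, tip_box, reagent_jar from where it was at the start of the episode above 0.01 m).
It also fails if it takes over 35 s, if anything falls off the work surface, if the arm or the gripper's body presses on something with over 40 N, if the wrist force passes 120 N, or if a joint passes its speed limit or range.

## Working session

There is one attempt and no reset: what is moved stays moved. The work goes in short steps, Python scripts to look and compute and a tool call to move; the robot and the scene stay as the last step left them, time stands still between calls to the robot, and variables do not carry over. Pictures are saved under pics/ and viewed, and the job is handed in when it is done.

Besides the shell and the picture viewer there is one more tool, called after "Call:" in YAML: its name, and indented under it one key for each argument. carry_out: Moves the arm, as the interface text tells. Its arguments: {"type":"object","properties":{"motion":{"type":"array","items":{"type":"array","items":{"type":"number"}}}},"required":["motion"]}

```bash
mkdir -p pics; python3 - <<'E'
from plant import bot
import cv2,numpy as np
o=bot.get_obs(); print({k:np.round(v,3).tolist() for k,v in o.items()})
for n in("scene","top"):
    c=bot.capture(n); cv2.imwrite(f"pics/{n}0.png",c["color"][:,:,::-1]); np.savez(f"{n}0.npz",**c); print(n,c["K"].tolist(),c["k1"],np.round(c["camera_from_world"],3).tolist())
E
```

```text
{'time': 0.0, 'joint_positions': [1.178, 0.343, 1.525, 0.0, 1.275, -0.146], 'dq': [0.0, 0.0, -0.002, -0.001, 0.001, -0.001], 'tau': [-0.002, -43.125, -24.422, 0.072, 0.056, -0.0], 'tool_pos': [128.067, 508.724, 226.036], 'tcp_rot': [-3.14, -0.0, 2.895], 'contact_force': [-0.219, -0.018, -0.05], 'moment': [0.002, 0.026, -0.027], 'grip_width': 91.63}
scene [[507.5406650405411, 0.0, 326.6802175070761], [0.0, 507.5406650405411, 209.20483444408518], [0.0, 0.0, 1.0]] -0.02790064502247553 [[-0.464, 0.886, 0.013, 283.963], [0.578, 0.314, -0.753, -315.67], [-0.671, -0.342, -0.658, 1220.18], [0.0, 0.0, 0.0, 1.0]]
top [[434.0440399756699, 0.0, 322.179945159519], [0.0, 434.0440399756699, 189.31230105920312], [0.0, 0.0, 1.0]] -0.03933944919136001 [[-0.013, -1.0, 0.012, -15.471], [-0.99, 0.011, -0.14, 630.434], [0.14, -0.014, -0.99, 658.97], [0.0, 0.0, 0.0, 1.0]]
```

View pics/scene0.png

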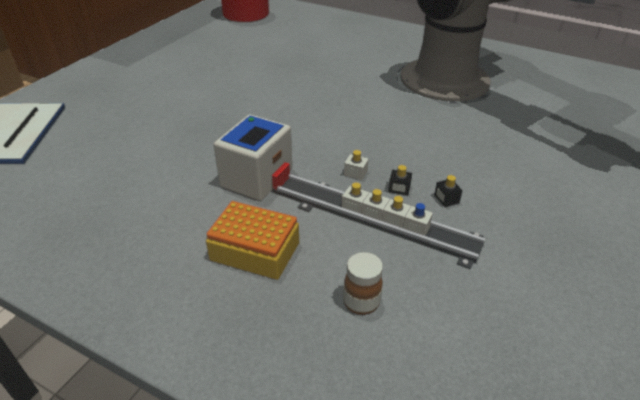

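View pics/top0.png

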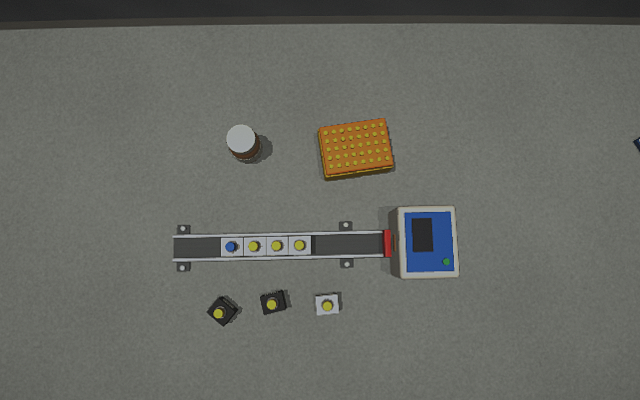

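```bash
cat > h.py <<'E'
import numpy as np,cv2
def ray(c,uv):
    K=c["K"];k=float(c["k1"]);p=np.atleast_2d(np.array(uv,float))
    n=cv2.undistortPoints(p[:,None],K,np.array([k,0,0,0,0.]))[:,0]
    T=np.linalg.inv(c["camera_from_world"]); d=np.c_[n,np.ones(len(n))]
    return T[:3,3], d@T[:3,:3].T
def onz(c,uv,z):
    o,d=ray(c,uv); return o+d*((np.asarray(z)-o[2])/d[:,2])[:,None]
def proj(c,P):
    P=np.atleast_2d(P)@c["camera_from_world"][:3,:3].T+c["camera_from_world"][:3,3]
    r=P[:,:2]/P[:,2:]; r=r*(1+float(c["k1"])*(r**2).sum(1))[:,None]
    return r@c["K"][:2,:2].T+c["K"][:2,2]
def blobs(c,lo,hi,amin=15):
    h=cv2.cvtColor(c["color"],cv2.COLOR_RGB2HSV); m=cv2.inRange(h,lo,hi)
    n,l,s,ce=cv2.connectedComponentsWithStats(m); return [(np.round(ce[i],1).tolist(),int(s[i,4])) for i in range(1,n) if s[i,4]>=amin]
E
python3 - <<'E'
from h import *
c=dict(np.load("top0.npz"))
print("yel",blobs(c,(22,120,80),(35,255,255),40)); print("blue",blobs(c,(105,120,60),(130,255,255),40)); print("red",blobs(c,(0,150,60),(6,255,255),20)+blobs(c,(174,150,60),(180,255,255),20))
cr=c["color"][190:340,160:480,::-1]; cv2.imwrite("pics/crop0.png",cv2.resize(cr,None,fx=2.5,fy=2.5,interpolation=cv2.INTER_CUBIC))
s=dict(np.load("scene0.npz"))
cr=s["color"][130:280,200:500,::-1]; cv2.imwrite("pics/crop1.png",cv2.resize(cr,None,fx=2.6,fy=2.6,interpolation=cv2.INTER_CUBIC))
E
```

```text
yel [([343.7, 163.8], 193), ([275.9, 245.2], 68), ([298.9, 244.8], 70), ([252.7, 245.9], 68), ([271.0, 304.1], 75), ([326.9, 305.5], 73), ([217.6, 313.1], 77)]
blue [([430.6, 243.4], 2005), ([229.6, 246.2], 67)]
red [([387.1, 242.8], 181)]
```

View pics/crop0.png

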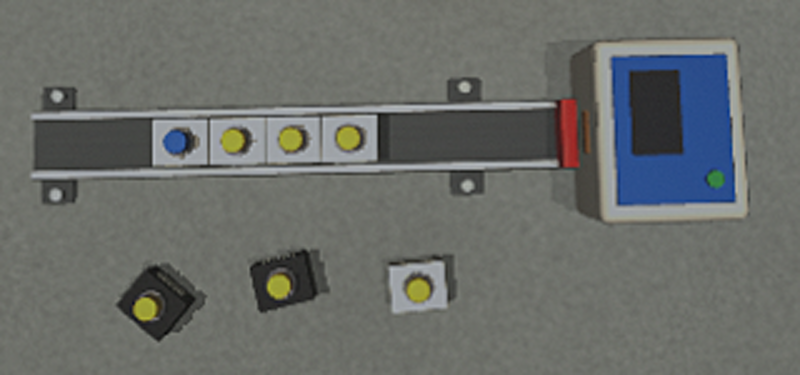

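View pics/crop1.png

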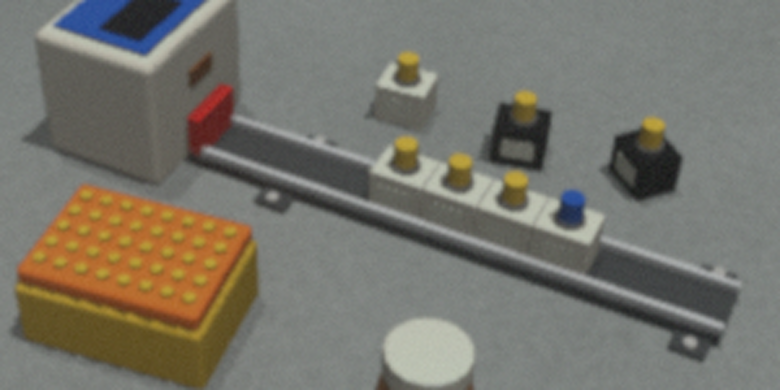

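```bash
python3 - <<'E'
from h import *
c=dict(np.load("top0.npz"))
P=onz(c,[(229.6,246.2),(252.7,245.9),(275.9,245.2),(298.9,244.8)],56); print("caps",P.round(1).tolist())
f=lambda l:[(160+x/2.5,190+y/2.5) for x,y in l]
W=onz(c,f([(32,114),(557,103),(32,177),(557,165)]),15); print("wall",W.round(1).tolist())
print("start mid",(W[0]+W[2])/2,"end mid",(W[1]+W[3])/2,"len",np.linalg.norm(W[0]-W[1]))
for v in((P[3]-P[0]),(W[1]-W[0]),(W[3]-W[2])): print(np.degrees(np.arctan2(v[1],v[0])))
E=onz(c,f([(152,120),(152,165)]),38); print("rear top edge",E.round(1).tolist()); F=onz(c,f([(379,118),(378,161)]),38); print("front",F.round(1).tolist())
print("stop top face",onz(c,f([(558,135)]),38).round(1))
s=dict(np.load("scene0.npz"))
print(blobs(s,(105,120,60),(130,255,255),20),blobs(s,(18,120,80),(30,255,255),20))
print("proj of caps in scene",proj(s,P-[0,0,5]).round(1).tolist())
print("others",onz(c,[(271,304.1),(326.9,305.5),(217.6,313.1)],48).round(0).tolist(), "jar",onz(c,[(240,138)],75).round(0).tolist())
E
```

```text
caps [[540.3, 123.1, 56.0], [540.4, 87.0, 56.0], [541.0, 50.7, 56.0], [541.2, 14.7, 56.0]]
wall [[559.3, 226.4, 15.0], [562.5, -123.9, 15.0], [517.8, 225.1, 15.0], [521.5, -122.6, 15.0]]
start mid [538.53009436 225.72935832  15.        ] end mid [ 542.02937614 -123.26118731   15.        ] len 350.3022155199374
-89.50417098999579
-89.4687414183223
-89.38198108146754
rear top edge [[553.8, 141.1, 38.0], [525.1, 140.6, 38.0]]
front [[553.4, -5.1, 38.0], [526.0, -4.2, 38.0]]
stop top face [[ 541.  -120.4   38. ]]
[([251.3, 132.2], 804), ([419.7, 208.5], 78)] [([356.6, 154.9], 62), ([401.5, 170.1], 73), ([450.5, 180.5], 77), ([355.9, 188.0], 76), ([376.5, 194.6], 79), ([397.8, 201.4], 86), ([254.1, 255.9], 1977), ([268.0, 235.0], 21), ([247.0, 237.1], 20)]
proj of caps in scene [[419.3, 207.2], [397.5, 200.0], [376.0, 193.2], [355.4, 186.5]]
others [[450.0, 59.0, 48.0], [447.0, -28.0, 48.0], [437.0, 142.0, 48.0]] jar [[709.0, 106.0, 75.0]]
```

Call:
carry_out:
  motion:
    - [1, -48, -22, 0, 7.5]
    - [1, -96, -44, 0, 15]
    - [1, -144, -66, 0, 22.5]
    - [1, -192, -88, 0, 30]
    - [1, -240, -110, 0, 37.5]
    - [1, -287, -132, 0, 45]
    - [1, -335, -154, 0, 52.5]
    - [1, -383, -176, 0, 60]
    - [1, -431, -198, 0, 68]
    - [1, -479, -220, 0, 75.3]

```text
time: 1.35
tool_pos: [539.9, 177.1, 225.9]
tcp_rot: [-3.14, 0.001, 1.576]
contact_force: [-0.1, 1.0, 0.9]
grip_width: 0.6
```

Call:
carry_out:
  motion:
    - [1, 0, 0, 40, 0.2]
    - [1, 0, 0, 80, 0.2]
    - [1, 0, 0, 115, 0.2]
    - [1, 0, 0, 135, 0.2]
    - [1, 0, 0, 145, 0.2]
    - [1, 0, 0, 145, 0.2]

```text
time: 2.1
tool_pos: [539.4, 176.9, 80.5]
tcp_rot: [-3.139, 0.001, 1.573]
contact_force: [0.3, -0.3, 0.7]
grip_width: 0.6
```

```bash
python3 - <<'E'
from plant import bot
from h import *
print(bot.get_obs()["tool_pos"])
a=[]
for n in("scene","top"):
    c=bot.capture(n); np.savez(f"{n}1.npz",**c)
    x,y=(300,100) if n=="scene" else (160,170)
    a.append(cv2.resize(c["color"][y:y+150,x:x+260,::-1],None,fx=2,fy=2,interpolation=cv2.INTER_CUBIC))
cv2.imwrite("pics/v1.png",np.vstack(a)[:600])
E
```

```text
[539.42682241 176.89565141  80.53772333]
```

View pics/v1.png

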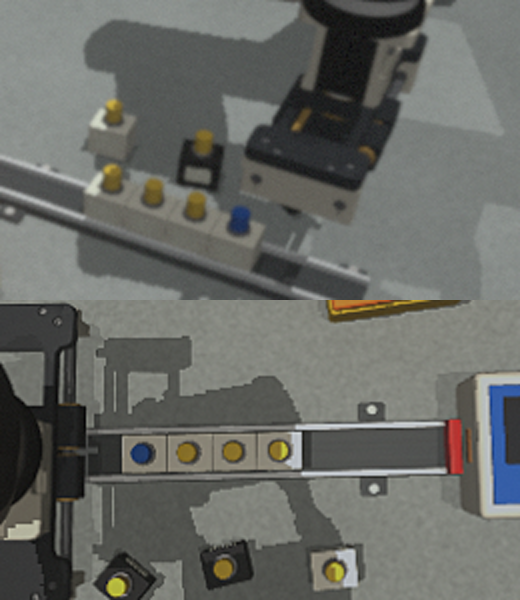

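The hand stands over the open channel, clear behind the blue cap (top crop 142,453); the finger tips are at about (285,205) in the scene crop. Next I lower it to push height.

Call:
carry_out:
  motion:
    - [1, 0, 0, 25, -0.4]
    - [1, 0, 0, 45, -0.4]
    - [1, 0, 0, 55, -0.4]
    - [1, 0, 0, 58, -0.4]
    - [1, 0, 0, 58, -0.4]

```text
time: 2.82
tool_pos: [540.7, 177.1, 24.4]
tcp_rot: [3.14, 0.001, 1.58]
contact_force: [0.2, 0.3, 0.6]
grip_width: 0.3
```

```bash
python3 - <<'E'
from plant import bot
from h import *
c=bot.capture("scene")
cv2.imwrite("pics/v2.png",cv2.resize(c["color"][120:300,300:560,::-1],None,fx=3,fy=3,interpolation=cv2.INTER_CUBIC))
E
```

```text
(no output)
```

View pics/v2.png

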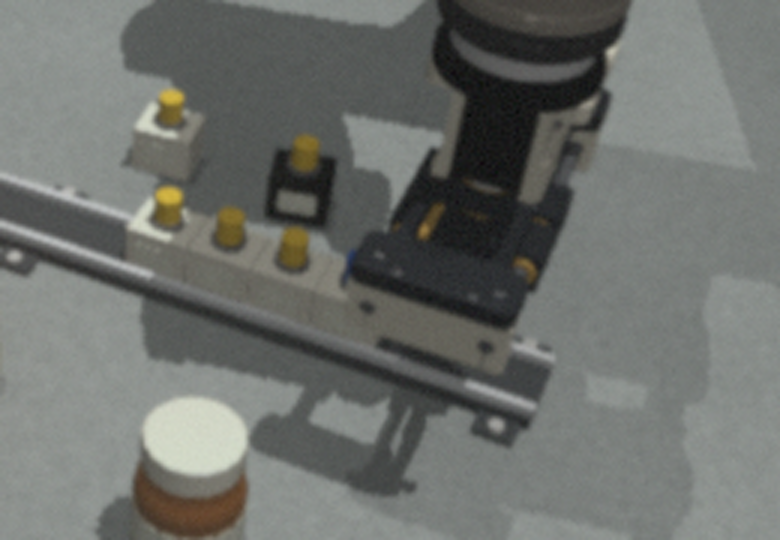

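Call:
carry_out:
  motion:
    - [1, -8, 0, 0, 0]
    - [1, -14, 0, 0, 0]
    - [1, -18, 0, 0, 0]
    - [1, -21, 0, 0, 0]
    - [1, -24, 0, 0, 0]
    - [1, -27, 0, 0, 0]
    - [1, -30, 0, 0, 0]
    - [1, -33, 0, 0, 0]
    - [1, -36, 0, 0, 0]
    - [1, -39, 0, 0, 0]

```text
time: 4.12
tool_pos: [541.1, 137.9, 24.6]
tcp_rot: [3.14, 0.001, 1.58]
contact_force: [-0.4, 1.1, -0.5]
grip_width: 0.4
```

```bash
cat > look.py <<'E'
import sys
from plant import bot
from h import *
n=sys.argv[1]
o=bot.get_obs(); print(round(o["time"],2),o["tool_pos"].round(1) if hasattr(o["tool_pos"],"round") else o["tool_pos"],np.round(o["contact_force"],1))
s=bot.capture("scene"); t=bot.capture("top")
b=[x for x in blobs(t,(20,110,60),(36,255,255),25) if 235<x[0][1]<256]+[x for x in blobs(t,(105,110,40),(130,255,255),20) if x[0][0]<390 and 230<x[0][1]<260]
P=onz(t,[x[0] for x in b],56); print(b); print(P.round(1).tolist())
a=[cv2.resize(s["color"][120:270,260:520,::-1],None,fx=2,fy=2,interpolation=cv2.INTER_CUBIC),cv2.resize(t["color"][190:330,160:420,::-1],None,fx=2,fy=2,interpolation=cv2.INTER_CUBIC)]
cv2.imwrite(f"pics/{n}.png",np.vstack(a))
E
python3 look.py v3
```

```text
4.12 [541.1 137.9  24.6] [-0.4  1.1 -0.5]
[([262.2, 245.7], 75), ([285.1, 245.1], 71), ([308.0, 244.5], 74), ([240.4, 245.7], 51)]
[[540.5, 72.1, 56.0], [541.0, 36.3, 56.0], [541.5, 0.4, 56.0], [540.9, 106.2, 56.0]]
```

View pics/v3.png

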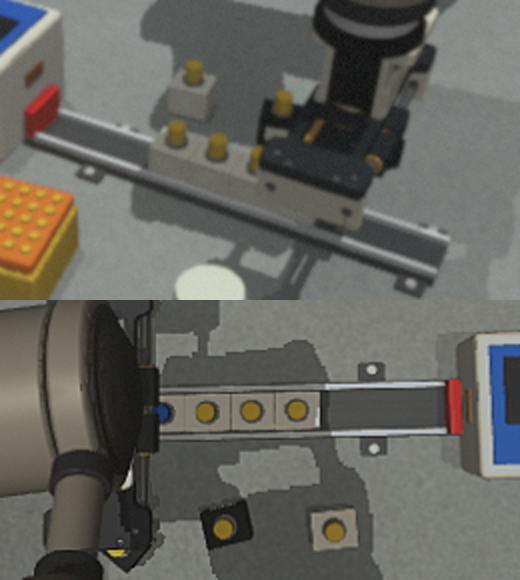

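The row is moving as one (caps at top pixels 262, 285 and 308 keep their spacing) and the force is about 1 N.

Call:
carry_out:
  motion:
    - [1, -4, 0, 0, 0]
    - [1, -8, 0, 0, 0]
    - [1, -13, 0, 0, 0]
    - [1, -18, 0, 0, 0]
    - [1, -23, 0, 0, 0]
    - [1, -28, 0, 0, 0]
    - [1, -33, 0, 0, 0]
    - [1, -38, 0, 0, 0]
    - [1, -42, 0, 0, 0]
    - [1, -45, 0, 0, 0]

```text
time: 5.48
tool_pos: [541.5, 92.4, 24.6]
tcp_rot: [3.14, 0.001, 1.579]
contact_force: [-0.1, 1.5, -0.0]
grip_width: 0.5
```

Call:
carry_out:
  motion:
    - [1, -4, 0, 0, 0]
    - [1, -8, 0, 0, 0]
    - [1, -13, 0, 0, 0]
    - [1, -18, 0, 0, 0]
    - [1, -23, 0, 0, 0]
    - [1, -28, 0, 0, 0]
    - [1, -33, 0, 0, 0]
    - [1, -37, 0, 0, 0]
    - [1, -40, 0, 0, 0]
    - [1, -42, 0, 0, 0]

```text
time: 6.72
tool_pos: [541.8, 50.2, 24.6]
tcp_rot: [3.14, 0.001, 1.579]
contact_force: [0.0, 1.2, -0.2]
grip_width: 0.2
```

```bash
python3 look.py v4
```

```text
6.72 [541.8  50.2  24.6] [ 0.   1.2 -0.2]
[([363.4, 243.3], 74), ([340.7, 243.9], 75)]
[[542.3, -86.5, 56.0], [541.8, -50.8, 56.0]]
```

View pics/v4.png

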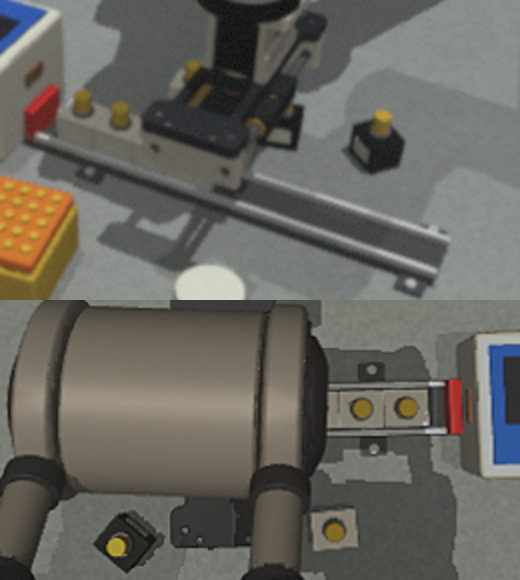

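The front cap is at top pixel (363,243), with about 18 mm of dark gap left to the red stop. I'll close slowly and watch the force.

Call:
carry_out:
  motion:
    - [1, -2, 0, 0, 0]
    - [1, -4, 0, 0, 0]
    - [1, -6, 0, 0, 0]
    - [1, -8, 0, 0, 0]
    - [1, -10, 0, 0, 0]
    - [1, -12, 0, 0, 0]
    - [1, -13, 0, 0, 0]
    - [1, -14, 0, 0, 0]
    - [1, -15, 0, 0, 0]
    - [1, -16, 0, 0, 0]

```text
time: 8.07
tool_pos: [542.0, 34.1, 24.6]
tcp_rot: [3.14, 0.001, 1.579]
contact_force: [0.9, 0.7, 0.2]
grip_width: 0.6
```

Call:
carry_out:
  motion:
    - [1, -1, 0, 0, 0]
    - [1, -1.5, 0, 0, 0]
    - [1, -2, 0, 0, 0]

```text
time: 8.45
tool_pos: [542.0, 32.7, 24.7]
tcp_rot: [3.14, 0.0, 1.579]
contact_force: [-0.1, 6.4, 0.1]
grip_width: 0.4
```

Call:
carry_out:
  motion:
    - [1, -1, 0, 0, 0]
    - [1, -1, 0, 0, 0]
    - [1, -1, 0, 0, 0]

```text
time: 8.82
tool_pos: [542.0, 32.6, 24.7]
tcp_rot: [3.14, -0.001, 1.579]
contact_force: [0.9, 6.9, -0.5]
grip_width: 0.7
```

```bash
python3 look.py v5
```

```text
8.82 [542.   32.6  24.7] [ 0.9  6.9 -0.5]
[([351.5, 243.7], 75), ([374.2, 243.1], 72)]
[[541.9, -67.8, 56.0], [542.3, -103.5, 56.0]]
```

View pics/v5.png

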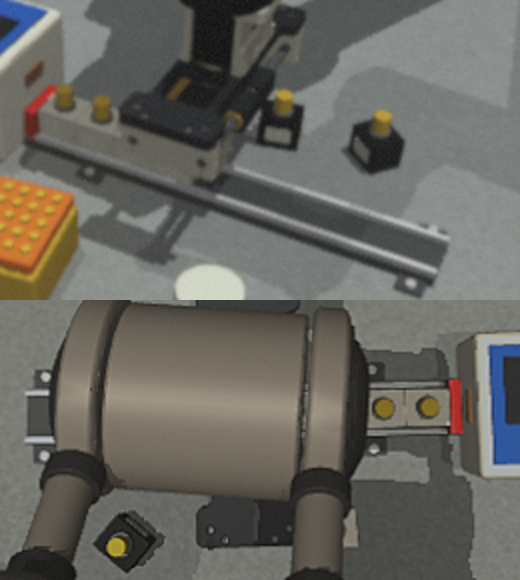

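The front carrier touches the red stop (top 374,243), and the motion stalled at 7 N. Now I retreat straight back, then up.

Call:
carry_out:
  motion:
    - [1, 2, 0, 0, 0]
    - [1, 6, 0, 0, 0]
    - [1, 14, 0, 0, 0]
    - [1, 26, 0, 0, 0]
    - [1, 38, 0, 0, 0]
    - [1, 45, 0, 0, 0]
    - [1, 45, 0, -20, 0]
    - [1, 45, 0, -60, 0]
    - [1, 45, 0, -110, 0]
    - [1, 45, 0, -150, 0]

```text
time: 10.18
tool_pos: [541.6, 77.8, 176.8]
tcp_rot: [3.139, -0.001, 1.579]
contact_force: [0.8, 0.9, -0.5]
grip_width: 0.8
```

Call:
carry_out:
  motion:
    - [1, 40, 0, -10, 0]
    - [1, 90, 0, -20, 0]
    - [1, 140, 0, -20, 0]
    - [1, 180, 0, -20, 0]
    - [1, 200, 0, -20, 0]
    - [1, 200, 0, -20, 0]
    - [1, 200, 0, -20, 0]

```text
time: 11.05
tool_pos: [539.9, 276.5, 196.8]
tcp_rot: [3.139, -0.0, 1.578]
contact_force: [0.6, -0.2, 0.1]
grip_width: 0.6
```

```bash
python3 look.py v6
```

```text
11.05 [539.9 276.5 196.8] [ 0.6 -0.2  0.1]
[([351.7, 243.7], 74), ([374.3, 243.1], 75), ([328.9, 244.2], 70), ([306.0, 244.8], 66)]
[[541.9, -68.1, 56.0], [542.3, -103.7, 56.0], [541.6, -32.3, 56.0], [541.1, 3.6, 56.0]]
```

View pics/v6.png

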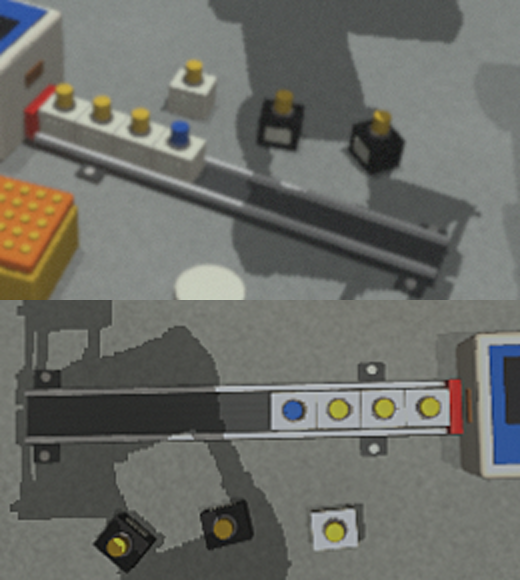

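```bash
python3 -c "
from plant import bot
print(bot.close_job())"
```

```text
the job is handed in; nothing more can be done
None
```

I pushed the four carriers along the rail as one train until the front one rested against the red end stop, then handed the job in. I used closed fingers only on the back face of the blue-cap carrier, with the tips about 25 mm above the table. Pushing forces were about 1 N on the way and 7 N when the row stalled at the stop. I then backed off, raised the hand clear, and finished at about 11 s of the 35 s allowed.

- **Final position:** the last top view shows the front carrier touching the stop. The caps are 35.6 to 35.9 mm apart, against a nominal 36 mm, so the row is closed up.
- **Carriers and bystanders:** all four carriers stand upright in the channel. The spare carrier and the black look-alikes were in the last view and looked unmoved. The tip box and jar were only partly in it, so I did not fully check them, but the hand's path stayed clear of them.
- **Hand clear:** it ended about 270 mm behind the row at a height of about 197 mm, with the contact force near zero.
- **Small disagreement:** the cap positions put the front carrier about 1.5 mm short of its computed home position. That is within the 2 mm calibration accuracy, and the stall at the stop indicates contact.

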